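# Crib-stack sawn blanks on the drying stand

### The job

Stack the four sawn blanks that lean on the rack into an open crosswise drying tower on the stand: first the two broad ones flat across both bearers, one near each end of the bearers and overhanging them equally, then the two narrow ones flat across those, one straight above each bearer and overhanging equally, all square with the stand. The stand's top has been screwed to a height that nobody noted, so feel each blank down gently before letting go: do not drop any or press hard, and leave the drum, mallet and tin alone.

Things in the scene. Friction and masses are not known exactly. Their poses are not given: they have to be found in the camera images.
- rack: Fixed dark-wood easel, 300 mm wide (y), sloping 30 deg up to its +x. Origin on the table under the slats' middles. Slats lie on it at y = -117, -39, 39, 117 mm (order varies), lower ends on a toe board 12 mm high, undersides' middles 85 mm up. Two 20 mm rails carry them, 18 and 135 mm up from their lower ends; between the rails it is open, so fingertips may pass below a slat
- stand: Fixed steel foot 150 x 130 mm, origin on the table under its centre, with a screw post. Its top: two dark-wood bearers along x, 150 x 22 x 20 mm deep, at y = -50, +50 mm, upper faces level at 60 to 90 mm height (varies, not measured); cross plate 20 mm lower. Broads go along y, middles at x = -50, +50, y = 0; narrows on them along x, at y = -50, +50, x = 0
- broad_a: Broad sawn light-wood drum-trim blank (slat), 160 long x 40 wide x 18 mm thick, about 80 g. Origin: centre of its underside; x along its length, y across its width, z out of its upper face. At the start it leans on the rack, x running up the slope
- broad_b: Broad sawn light-wood drum-trim blank (slat), 160 long x 40 wide x 18 mm thick, about 80 g. Origin: centre of its underside; x along its length, y across its width, z out of its upper face. At the start it leans on the rack, x running up the slope
- narrow_a: Narrow sawn light-wood drum-trim blank (slat), 160 long x 26 wide x 18 mm thick, about 53 g. Origin: centre of its underside; x along its length, y across its width, z out of its upper face. At the start it leans on the rack, x running up the slope
- narrow_b: Narrow sawn light-wood drum-trim blank (slat), 160 long x 26 wide x 18 mm thick, about 53 g. Origin: centre of its underside; x along its length, y across its width, z out of its upper face. At the start it leans on the rack, x running up the slope
- drum: Bystander: small goblet-shaped drum shell, 116 mm across, 155 mm high; origin under its centre, z up
- mallet: Bystander: wooden mallet, 240 mm long, lying on the table
- oil_tin: Bystander: metal tin, 64 mm across, 110 mm high; origin under its centre, z up
Mind the look-alikes: they are no part of the job. What is shaped like the broad_a but grey or turquoise is not meant.

How it is judged:
By the outcome, as a careful person would: the job done as asked, in the order asked, and still so for the second after the job is handed in, with the robot touching nothing.
It also fails if it takes over 72 s, if anything falls off the work surface, if the arm or the gripper's body presses on something with over 40 N, if the wrist force passes 120 N, or if a joint passes its speed limit or range.

### The arm

A 6-joint arm with a two-finger parallel gripper is mounted at the origin on the work surface. World frame = base frame: x ahead of the robot, y to its left, z up, the work surface at z = 0. Lengths are in m, angles in rad, forces in N, time in s.
With the tool pointing down it reaches from about 0.35 to 0.925 m from the base axis. Payload 6.4 kg.
Tool frame: the origin (TCP) lies at the very end of the fingers, on their centre line; the grasp point (between the pads) lies 19 mm behind it; z points along the fingers, y is the line along which they close (so a half turn about z gives the same grasp; the last joint's range is limited). The gripper opens to 85 mm and grips with 20 to 120 N. Pads are 22 mm wide; open, the fingers measure 114 mm over their backs; the gripper's body (76 mm by 85 mm) begins 54 mm behind the grasp point. The pads swing forward as they close: fully open they stand 13 mm farther back than shut.
Start: joints at [-1.333, 0.245, 1.558, -0, 1.339, -0.174], TCP at [0.26, -0.596, 0.231] pointing down, gripper open.
Joint ranges: [-3.13, 3.13], [-1.02, 2.26], [0.13, 2.54], [-0.95, 4.09], [0.21, 2.88], [-2.74, 2.74]. Speed limits (rad/s): [2.57, 2.57, 3.14, 3.14, 3.14, 3.14].

### API

Orientations are given as a unit quaternion [x, y, z, w].
In Python, from rig import * gives the robot as it stands.
- The arm moves only by the shell command python3 -m handwheel 'ROWS' [FORCE]. ROWS is JSON, one flat list of numbers, 7 for each row, row after row: the shift along the world's x, y, z in m, then the turn, a rotation vector about the world's x, y, z in degrees, then the finger opening in m, from 0 to 0.0854. A call has 1 to 12 rows; each row is the pose to reach, as a shift and turn from the pose commanded when the call began; what a row does not reach only later rows make up. A row lasts 1/8 s, in which the tool goes at most 62.5 mm and 10.7 degrees, less where a joint would pass 70% of its speed; a pose out of reach is approached as far as the arm can. A call with a gripper value outside its range is refused whole. The fingers move at their own pace and stop on an object; FORCE is the grip in N (left out, the last holds). Time passes only in rows, so rows that repeat a pose let the fingers close. It gives the time, the measured TCP pose, the force, the opening and the grip force at its end, in the units of the state.
- get_state(): the state, without advancing time (a new reading comes with each control period).
- capture(name): name is "scene" or "top" or "wrist"; returns a dict with "color" (420x560x3 uint8, blue, green, red), "vfov" (degrees; the focal length in pixels is half the picture's height over the tangent of half this angle, whatever the lens; pixels are square), "cx", "cy" (the principal point, pixels), "rvec" (rotation vector, rad) and "tvec" (3), from world to camera coordinates, as OpenCV has them; the wrist camera has in their place "mount" (4x4, takes a point from camera to tool coordinates, whose origin is the TCP and whose axes are the flange's). Camera axes: x right, y down, z forward; pixel columns grow to the right and rows downward; lengths in m; the calibration is good to about 2 mm. A picture is of the moment at which its call begins: read the wrist's pose just before it. There is no depth.
- close_job(): hands the job in; it is judged then, once.
The state is a dict: "time": time; "joint_positions": joint angles; "joint_velocities": joint speeds; "joint_torque": joint torques, N m; "tcp_pos": TCP position; "ee_rot": TCP orientation; "ft_force": force on the tool from outside, world axes, zero at the start; "ft_torque": the same for the moment, N m; "grip_width": finger opening in m; "finger_force": force on a finger pad.
Only numpy, scipy, OpenCV 4.12 (cv2) and the standard library are available. Lean on these libraries where they do the work, as an engineer would, in place of code of your own. Each camera call takes 0.05 s, during which the arm holds its last target. There are 200 camera calls.

## Working session

There is one attempt and no reset: what is moved stays moved. The work goes in short steps, Python scripts to look and compute and a shell command to move; the robot and the scene stay as the last step left them, time stands still between calls to the robot, and variables do not carry over. Pictures are saved under pics/ and viewed, at most 10 in all, crops included, and the job is handed in when it is done.

```bash
ls; mkdir -p pics
cat > h.py <<'E'
from rig import *
import numpy as np, cv2
def K(c):
    f=c["color"].shape[0]/2/np.tan(np.radians(c["vfov"])/2)
    return np.array([[f,0,c["cx"]],[0,f,c["cy"]],[0,0,1]])
def ray(c,uv):
    R=cv2.Rodrigues(np.array(c["rvec"],float))[0]; t=np.array(c["tvec"],float).reshape(3)
    d=R.T@np.linalg.inv(K(c))@np.array([uv[0],uv[1],1.]); return -R.T@t,d
def onz(c,uv,z):
    o,d=ray(c,uv); return o+d*(z-o[2])/d[2]
def proj(c,P):
    return cv2.projectPoints(np.array(P,float).reshape(-1,1,3),np.array(c["rvec"],float),np.array(c["tvec"],float),K(c),None)[0].reshape(-1,2)
E
python3 - <<'E'
from h import *
for n in("scene","top"):
    c=capture(n); cv2.imwrite(f"pics/{n}0.png",c["color"]); np.save(f"{n}0.npy",c,allow_pickle=True)
    o,d=ray(c,(c["cx"],c["cy"])); print(n,c["vfov"],o,d)
s=get_state(); print(s)
E
```

```text
pics
scene 45.8495133602882 [ 1.49611097 -0.43052537  1.2140698 ] [-0.60856845  0.27089292 -0.74582938]
top 50.02621075041107 [0.40440689 0.0024877  1.40673223] [ 0.13748766 -0.0089799  -0.99046277]
{'time': 0.1, 'joint_positions': array([-1.33310084e+00,  2.45734424e-01,  1.55888103e+00,  5.82257178e-06,
        1.33869779e+00, -1.74068703e-01]), 'joint_velocities': array([ 1.96746484e-03, -6.18868141e-04, -4.27161223e-03,  8.24389765e-04,
       -5.94306255e-05,  8.99082238e-04]), 'joint_torque': array([ 4.84902866e-04, -4.30673003e+01, -3.27128506e+01, -1.52975708e-04,
        2.84962225e-03,  7.30656602e-07]), 'tcp_pos': array([ 0.26005461, -0.5951718 ,  0.23030275]), 'ee_rot': array([ 9.78880813e-01,  2.04429972e-01, -2.45331373e-05, -8.59951791e-04]), 'ft_force': array([-0.33412504, -1.10623107,  0.31978886]), 'ft_torque': array([ 0.028266  ,  0.0082045 , -0.01051388]), 'finger_force': 0.0, 'grip_width': 0.0852298662597927}
```

View pics/scene0.png

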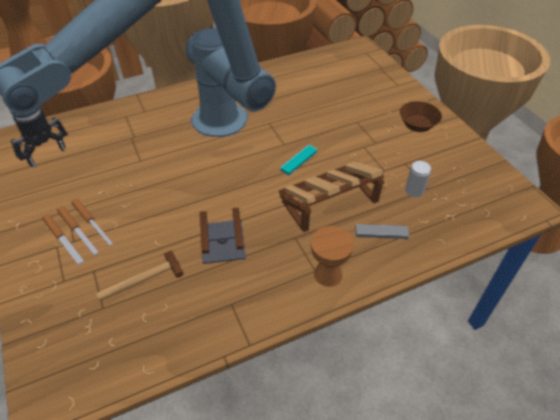

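View pics/top0.png

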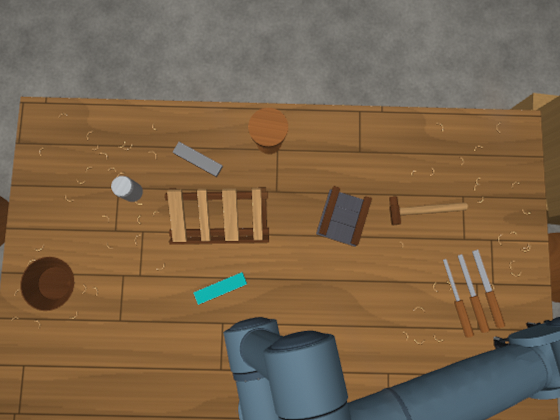

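The scene view shows the rack with four slats at about (330,185), the stand at (222,235), the drum at (330,255) and the tin at (418,178). In the top view the rack is at (218,215) with the slats from left to right broad, narrow, broad, narrow, and the stand is at (343,217), rotated.

Run:
```python
from h import *
c=np.load("top0.npy",allow_pickle=True).item(); im=c["color"]
hsv=cv2.cvtColor(im,cv2.COLOR_BGR2HSV)
for p in[(176,215),(204,215),(230,215),(257,215),(190,215),(333,200),(345,220),(220,250)]: print(p,im[p[1],p[0]],hsv[p[1],p[0]])
roi=np.zeros(im.shape[:2],np.uint8); roi[188:246,165:270]=1
m=((im[...,2]>165)&(im[...,1]>125)).astype(np.uint8)*roi
for k in cv2.findContours(m,0,2)[0]:
    if cv2.contourArea(k)<150: continue
    r=cv2.minAreaRect(k); b=cv2.boxPoints(r); print(r)
    print("  mid",onz(c,r[0],.1006).round(4))
    for q in sorted(b.tolist(),key=lambda q:q[1]):
        print("   ",onz(c,q,.1006+(.04 if q[1]<r[0][1] else -.04)).round(4))
# dark wood of stand
roi=np.zeros(im.shape[:2],np.uint8); roi[180:252,310:378]=1
m=((im[...,2]<110)&(im[...,2].astype(int)-im[...,0]>25)).astype(np.uint8)*roi
m=cv2.morphologyEx(m,cv2.MORPH_OPEN,np.ones((3,3)))
for k in cv2.findContours(m,0,2)[0]:
    if cv2.contourArea(k)<100: continue
    r=cv2.minAreaRect(k); print("bearer",r,onz(c,r[0],.075).round(4))
cv2.imwrite("pics/crop1.png",cv2.resize(im[175:260,155:385],None,fx=3.4,fy=3.4,interpolation=2))
s=np.load("scene0.npy",allow_pickle=True).item()["color"]
```

```text
(176, 215) [ 91 141 182] [ 16 128 182]
(204, 215) [ 98 150 193] [ 16 126 193]
(230, 215) [ 90 137 178] [ 16 126 178]
(257, 215) [ 94 145 186] [ 17 126 186]
(190, 215) [ 53  91 126] [ 16 148 126]
(333, 200) [28 52 88] [ 12 174  88]
(345, 220) [84 78 79] [125  18  84]
(220, 250) [ 65 108 150] [ 15 144 150]
((176.05116271972656, 216.4947052001953), (50.59208297729492, 13.033892631530762), 84.0938491821289)
  mid [0.5506 0.298  0.1006]
    [0.6203 0.2821 0.1406]
    [0.6155 0.3186 0.1406]
    [0.4823 0.276  0.0606]
    [0.4774 0.3143 0.0606]
((229.6212615966797, 215.4934539794922), (49.738197326660156, 13.169962882995605), 86.90594482421875)
  mid [0.5574 0.1423 0.1006]
    [0.6253 0.126  0.1406]
    [0.6223 0.1633 0.1406]
    [0.4891 0.1201 0.0606]
    [0.486  0.1592 0.0606]
((256.4091796875, 214.50274658203125), (49.250118255615234, 8.238642692565918), 88.26429748535156)
  mid [0.5622 0.0643 0.1006]
    [0.6287 0.055  0.1406]
    [0.6274 0.0785 0.1406]
    [0.4937 0.0494 0.0606]
    [0.4924 0.074  0.0606]
((202.81080627441406, 215.13514709472656), (50.39898681640625, 8.373249053955078), 85.42607879638672)
  mid [0.5565 0.2204 0.1006]
    [0.625  0.2111 0.1406]
    [0.6224 0.2347 0.1406]
    [0.4872 0.2052 0.0606]
    [0.4846 0.2299 0.0606]
bearer ((361.1580505371094, 220.1956329345703), (7.92735481262207, 49.50710678100586), 16.557071685791016) [ 0.556  -0.2471  0.075 ]
bearer ((329.3375549316406, 209.9522247314453), (7.844223976135254, 48.927642822265625), 16.38953971862793) [ 0.5844 -0.1518  0.075 ]
```

View pics/crop1.png

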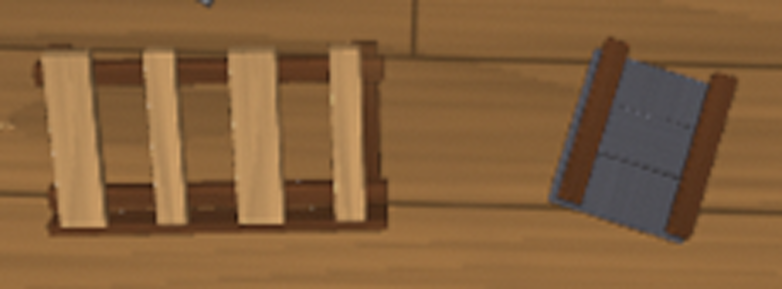

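The top view crop shows the slats from left to right as broad, narrow, broad, narrow, with centres at x = 176, 203, 230 and 256. The bearers are at (329,210) and (361,220), at a yaw of about -16.5°. The spacings (78 mm and 99 mm) match the ones given.

```bash
cat >> h.py <<'E'
from scipy.spatial.transform import Rotation as Rt
TR,TS=np.radians(2.6),np.radians(-16.5)
RC=np.array([.5567,.1813]); SC=np.array([.5702,-.1995])
D0=Rt.from_matrix([[1,0,0],[0,-1,0],[0,0,-1]])   # tool down, psi=0
Rz=lambda a:Rt.from_euler('z',a)
def pick(off,back=0.):
    ex,ey=np.array([np.cos(TR),np.sin(TR),0]),np.array([-np.sin(TR),np.cos(TR),0])
    M=np.r_[RC,.1006]+off*ey; R=Rz(TR)*Rt.from_euler('y',-30,degrees=True)*D0
    return M+R.apply([0,0,.025-back]),R
def place(sx,sy,z,broad):
    return np.r_[SC+Rz(TS).as_matrix()[:2,:2]@[sx,sy],z], Rz(TS+(np.pi/2 if broad else 0))*D0
def delta(a,b): return (b[0]-a[0]).round(4).tolist(), np.degrees((b[1]*a[1].inv()).as_rotvec()).round(1).tolist()
E
python3 - <<'E'
from h import *
s=get_state(); st=(np.array([.26,-.596,.231]),Rt.from_quat(s["ee_rot"]))
print("start->pre broad",delta(st,pick(-.039,.1))); print("advance",delta(pick(-.039,.1),pick(-.039)))
for n,o,b,(x,y) in[("b1",-.039,1,(.05,0)),("b2",.117,1,(-.05,0)),("n1",-.117,0,(0,-.05)),("n2",.039,0,(0,.05))]:
    P=pick(o);Q=place(x,y,.16,b); print(n,P[0].round(4),Q[0].round(4),delta(P,Q),"pre",pick(o,.1)[0].round(4))
c=np.load("scene0.npy",allow_pickle=True).item(); im=c["color"]
t=np.load("top0.npy",allow_pickle=True).item()
roi=np.zeros(im.shape[:2],np.uint8); roi[200:265,195:250]=1
m=((im[...,2]<120)&(im[...,2].astype(int)-im[...,0]>25)).astype(np.uint8)*roi
for k in cv2.findContours(m,0,2)[0]:
    if cv2.contourArea(k)>60: print(cv2.minAreaRect(k),cv2.boundingRect(k))
for z in(.06,.075,.09):
    for e in((361.2,220.2),(329.3,210)):
        p=onz(t,e,z); d=np.array([np.cos(TS),np.sin(TS),0])*.075; print(z,proj(c,[p-d,p+d]).round(1).tolist())
cv2.imwrite("pics/crop2.png",cv2.resize(im[195:275,185:265],None,fx=7,fy=7,interpolation=2))
E
```

```text
start->pre broad ([0.261, 0.7366, -0.0654], [6.7, -29.4, -20.5])
advance ([0.0499, 0.0023, -0.0866], [0.0, 0.0, 0.0])
b1 [0.571  0.1429 0.0789] [ 0.6181 -0.2137  0.16  ] ([0.0472, -0.3566, 0.0811], [-19.7, 25.2, 69.2]) pre [0.521  0.1406 0.1656]
b2 [0.5639 0.2987 0.0789] [ 0.5223 -0.1853  0.16  ] ([-0.0416, -0.484, 0.0811], [-19.7, 25.2, 69.2]) pre [0.5139 0.2965 0.1656]
n1 [0.5745 0.065  0.0789] [ 0.556  -0.2474  0.16  ] ([-0.0185, -0.3124, 0.0811], [3.6, 29.9, -18.7]) pre [0.5245 0.0627 0.1656]
n2 [0.5674 0.2208 0.0789] [ 0.5844 -0.1516  0.16  ] ([0.017, -0.3724, 0.0811], [3.6, 29.9, -18.7]) pre [0.5175 0.2186 0.1656]
((204.0, 232.5), (8.0, 43.0), 0.0) (200, 211, 9, 44)
((237.8513641357422, 228.1081085205078), (41.26414489746094, 8.877545356750488), 80.53767395019531) (232, 208, 14, 41)
0.06 [[202.4, 213.6], [204.5, 252.5]]
0.06 [[235.0, 210.0], [239.4, 248.4]]
0.075 [[202.5, 209.7], [204.7, 248.6]]
0.075 [[234.9, 206.2], [239.3, 244.6]]
0.09 [[202.6, 205.8], [204.8, 244.6]]
0.09 [[234.9, 202.3], [239.3, 240.7]]
```

View pics/crop2.png

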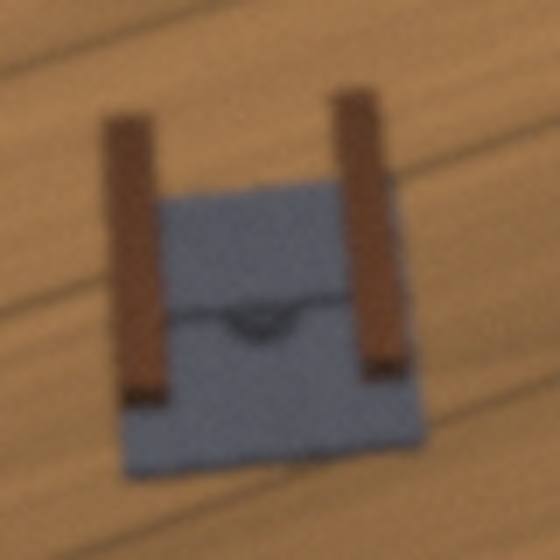

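Dividing the crop's pixel rows by 7 puts the bearer ends at scene rows 211.4/250.4 and 207.9/246.4. That gives a top height of about 68 mm. Now I'll set out for the first broad blank.

```bash
sed -i 's/SC=np.array(\[.5702,-.1995\])/SC=np.array([.5711,-.2005])/' h.py
python3 -m handwheel '[0.13,0.37,0.02,3.3,-14.7,-10.3,0.06, 0.13,0.37,0.02,3.3,-14.7,-10.3,0.06, 0.13,0.37,0.02,3.3,-14.7,-10.3,0.06, 0.13,0.37,0.02,3.3,-14.7,-10.3,0.06, 0.13,0.37,0.02,3.3,-14.7,-10.3,0.06, 0.13,0.37,0.02,3.3,-14.7,-10.3,0.06, 0.261,0.7366,-0.0654,6.7,-29.4,-20.5,0.06, 0.261,0.7366,-0.0654,6.7,-29.4,-20.5,0.06, 0.261,0.7366,-0.0654,6.7,-29.4,-20.5,0.06, 0.261,0.7366,-0.0654,6.7,-29.4,-20.5,0.06, 0.261,0.7366,-0.0654,6.7,-29.4,-20.5,0.06, 0.261,0.7366,-0.0654,6.7,-29.4,-20.5,0.06]' 40
```

```text
time: 1.6
tcp_pos: [0.508, 0.1059, 0.1741]
ee_rot: [0.965, 0.023, 0.259, -0.005]
ft_force: [0.9, -2.0, 1.0]
grip_width: 0.0602
finger_force: 0.0
```

```bash
python3 -m handwheel '[0.0,0.0,0.0,0,0,0,0.06,0.0,0.0,0.0,0,0,0,0.06]'
python3 - <<'E'
from h import *
s=get_state(); cur=(s["tcp_pos"],Rt.from_quat(s["ee_rot"]))
c=capture("wrist"); cv2.imwrite("pics/w1.png",c["color"]); print(c["vfov"],np.array(c["mount"]).round(3).tolist(),c["cx"],c["cy"])
print(cur[0],delta(cur,pick(-.039,.1)))
E
```

```text
time: 1.85
tcp_pos: [0.5074, 0.1036, 0.1737]
ee_rot: [0.966, 0.022, 0.258, -0.005]
ft_force: [0.5, -0.8, -0.8]
grip_width: 0.0599
finger_force: 0.0
68.26637440682674 [[-0.001, -0.945, -0.328, 0.085], [1.0, -0.001, -0.001, 0.0], [0.001, -0.328, 0.945, -0.142], [0.0, 0.0, 0.0, 1.0]] 281.01731457532713 209.41809005271395
[0.50742744 0.10356574 0.17370255] ([0.0136, 0.0371, -0.0082], [0.1, -0.1, -0.0])
```

View pics/w1.png

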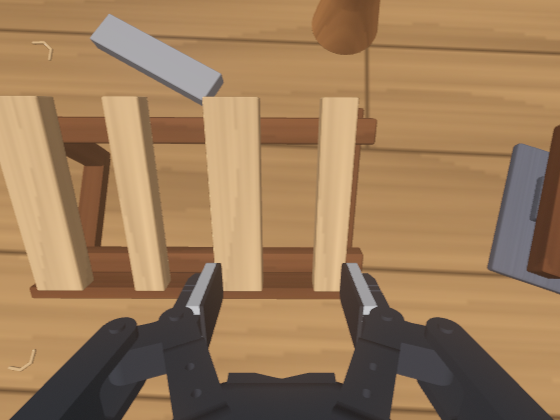

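The wrist view shows four slats. The first broad one spans corners (205,97), (260,97), (262,291) and (215,291), and the fingers straddle to its right. I'll cast these corners onto the slat plane.

```bash
cat >> h.py <<'E'
def wray(c,pose,uv):
    m=np.array(c["mount"]); d=m[:3,:3]@np.linalg.inv(K(c))@np.array([uv[0],uv[1],1.])
    return pose[0]+pose[1].apply(m[:3,3]), pose[1].apply(d)
def hit(o,d,P,n): return o+d*(np.dot(P-o,n)/np.dot(d,n))
E
python3 - <<'E'
from h import *
im=cv2.imread("pics/w1.png"); s=get_state(); pose=(np.array([.50743,.10357,.1737]),Rt.from_quat(s["ee_rot"]))
c=capture("wrist"); c["color"]=im
m=((im[...,2]>175)&(im[...,1]>135)).astype(np.uint8); m[:85]=0; m[300:]=0
m=cv2.morphologyEx(m,cv2.MORPH_CLOSE,np.ones((5,5)))
P,R=pick(0.); n=-R.as_matrix()[:,2]; P0=P+n*.025
fr=np.array([[np.cos(TR),np.sin(TR),0],[-np.sin(TR),np.cos(TR),0]])
for k in cv2.findContours(m,0,2)[0]:
    if cv2.contourArea(k)<2000: continue
    q=cv2.approxPolyDP(k,12,True)[:,0]; W=np.array([hit(*wray(c,pose,p),P0,n) for p in q]); print(q.tolist())
    A=(W-P0)@np.c_[fr.T]; A[:,0]/=np.cos(np.pi/6)**2; print((A*1000).round(1).tolist(),(A.mean(0)*1000).round(1)) # x stretched approx
E
```

```text
[[369, 273], [387, 299], [559, 299], [513, 279]]
[[-71.3, -150.7], [-101.4, -169.0], [-101.9, -320.6], [-78.4, -275.1]] [ -88.2 -228.8]
[[355, 217], [363, 264], [487, 270], [480, 222], [495, 220]]
[[-12.4, -134.8], [-61.3, -144.9], [-68.2, -250.8], [-17.6, -235.6], [-15.6, -247.3]] [ -35.  -202.7]
[[370, 85], [526, 103], [371, 101], [376, 138], [559, 123], [559, 85]]
[[100.5, -137.7], [86.8, -249.2], [88.4, -139.4], [58.9, -145.5], [71.0, -276.6], [100.4, -269.1]] [  84.3 -202.9]
[[149, 106], [204, 118], [204, 146], [154, 144], [156, 159], [207, 165], [210, 209], [163, 212], [167, 245], [212, 246], [224, 290], [261, 290], [261, 246], [314, 246], [314, 290], [339, 290], [363, 101], [280, 93], [363, 85], [223, 85], [201, 108]]
[[84.8, 17.5], [75.3, -20.7], [52.4, -19.1], [54.1, 17.6], [41.4, 17.6], [36.1, -20.2], [-4.4, -19.7], [-7.2, 17.7], [-40.5, 18.0], [-41.6, -18.9], [-90.4, -26.2], [-90.5, -58.4], [-41.7, -59.3], [-41.8, -103.0], [-90.6, -104.4], [-90.7, -126.2], [88.4, -133.7], [94.6, -75.2], [100.5, -132.8], [100.6, -35.7], [83.2, -19.1]] [ 12.9 -42.1]
[[0, 85], [0, 248], [26, 251], [0, 255], [0, 299], [175, 299], [34, 299], [29, 286], [81, 289], [35, 93], [101, 95], [56, 107], [105, 117], [120, 212], [105, 214], [102, 245], [128, 247], [136, 290], [163, 290], [136, 95], [180, 95]]
[[100.8, 118.7], [-43.3, 155.9], [-46.5, 135.3], [-50.8, 157.8], [-100.4, 170.7], [-100.9, 17.3], [-100.5, 140.9], [-85.3, 141.8], [-88.9, 97.6], [94.8, 95.8], [93.2, 50.1], [84.1, 83.4], [76.2, 50.0], [-7.2, 51.7], [-9.1, 63.9], [-40.4, 71.4], [-42.5, 50.3], [-90.2, 50.1], [-90.2, 26.7], [93.2, 25.6], [93.2, -5.2]] [-12.4  83.3]
```

```bash
sed -i 's/RC=np.array(\[.5567/RC=np.array([.5577/' h.py
python3 -m handwheel '[0.0146,0.0371,-0.0082,0,0,0,0.06, 0.0146,0.0371,-0.0082,0,0,0,0.06, 0.0146,0.0371,-0.0082,0,0,0,0.06, 0.0395,0.0383,-0.0515,0,0,0,0.06, 0.0580,0.0390,-0.0830,0,0,0,0.06, 0.0645,0.0394,-0.0948,0,0,0,0.06, 0.0645,0.0394,-0.0948,0,0,0,0.06,0.0645,0.0394,-0.0948,0,0,0,0.06]'
```

```text
time: 2.95
tcp_pos: [0.5726, 0.142, 0.0805]
ee_rot: [0.966, 0.021, 0.259, -0.005]
ft_force: [0.3, -0.2, -0.2]
grip_width: 0.0602
finger_force: 0.0
```

```bash
python3 -m handwheel '[0,0,0,0,0,0,0.03,0,0,0,0,0,0,0.03,0,0,0,0,0,0,0.03,0,0,0,0,0,0,0.03]' 40
```

```text
time: 3.45
tcp_pos: [0.5726, 0.1427, 0.0808]
ee_rot: [0.966, 0.022, 0.259, -0.005]
ft_force: [-5.0, -3.1, 6.7]
grip_width: 0.0394
finger_force: 40.3
```

```bash
python3 -m handwheel '[-0.025,-0.001,0.0433,0,0,0,0.03, -0.05,-0.002,0.087,0,0,0,0.03, -0.05,-0.03,0.14,-2.6,3.4,9.2,0.03, -0.05,-0.09,0.15,-5.2,6.7,18.4,0.03, -0.04,-0.15,0.15,-7.9,10.1,27.7,0.03, -0.02,-0.21,0.14,-10.5,13.4,36.9,0.03, 0.0,-0.26,0.13,-13.1,16.8,46.1,0.03, 0.02,-0.31,0.11,-15.8,20.2,55.4,0.03, 0.04,-0.34,0.09,-18.4,23.5,64.6,0.03, 0.0465,-0.3574,0.079,-19.7,25.2,69.2,0.03,0.0465,-0.3574,0.079,-19.7,25.2,69.2,0.03,0.0465,-0.3574,0.079,-19.7,25.2,69.2,0.03]'
python3 - <<'E'
from h import *
s=get_state(); c=capture("wrist"); cv2.imwrite("pics/w2.png",c["color"])
cur=(s["tcp_pos"],Rt.from_quat(s["ee_rot"])); print(cur[0],delta(cur,place(.05,0,.16,1)),s["ft_force"],s["grip_width"])
E
```

```text
time: 4.95
tcp_pos: [0.6186, -0.2138, 0.1591]
ee_rot: [0.801, 0.598, 0.001, 0.001]
ft_force: [1.0, -0.6, 0.0]
grip_width: 0.0393
finger_force: 41.8
[ 0.61860756 -0.21380068  0.15906249] ([0.0004, -0.0009, 0.0009], [0.0, 0.2, 0.0]) [ 0.99431565 -0.57490104  0.02874239] 0.0393106482234804
```

View pics/w2.png

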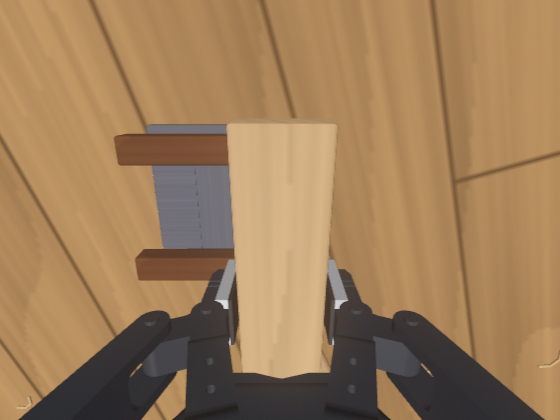

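The grasped blank's far end has corners at (228,124) and (336,124). The bearers' free ends are at rows 137–164 near x = 117 and rows 250–279 near x = 137. I'll check these against the plan.

Run:
```python
from h import *
s=get_state(); pose=(s["tcp_pos"],Rt.from_quat(s["ee_rot"])); c=capture("wrist")
z=np.array([0,0,1.])
def st(p,h):
    w=hit(*wray(c,pose,p),np.array([0,0,h]),z); return ((w-np.r_[SC,0])@Rz(TS).as_matrix()*1000).round(1)
for p in[(116,137),(118,164),(137,251),(138,279),(228,137),(228,164),(234,251),(234,279)]: print(p,st(p,.068),st(p,.078))
for p in[(228,124),(336,124),(240,300),(326,300)]: print("slat",p,st(p,.184))
im=c["color"].astype(int)
for x in(130,150,170,190,210): print(x,[ (y,im[y,x].tolist()) for y in list(range(132,138))+list(range(162,168))])
```

```text
(116, 137) [-71.   61.2  68. ] [-65.9  62.2  78. ]
(118, 164) [-73.   41.1  68. ] [-67.8  43.   78. ]
(137, 251) [-69.8 -32.1  68. ] [-64.6 -27.   78. ]
(138, 279) [-73.  -58.9  68. ] [-67.7 -52.7  78. ]
(228, 137) [11.4 61.1 68. ] [13.1 62.2 78. ]
(228, 164) [10.3 41.1 68. ] [12. 43. 78.]
(234, 251) [ 11.2 -32.2  68. ] [ 12.9 -27.2  78. ]
(234, 279) [  9.9 -59.1  68. ] [ 11.6 -52.9  78. ]
slat (228, 124) [ 30.8  77.9 184. ]
slat (336, 124) [ 70.3  77.9 184. ]
slat (240, 300) [ 31.9   2.  184. ]
slat (326, 300) [ 70.3   1.9 184. ]
130 [(132, [91, 138, 179]), (133, [78, 118, 158]), (134, [42, 63, 96]), (135, [42, 64, 98]), (136, [48, 75, 116]), (137, [50, 78, 120]), (162, [50, 78, 120]), (163, [48, 75, 116]), (164, [45, 71, 107]), (165, [67, 101, 137]), (166, [95, 141, 181]), (167, [94, 141, 181])]
150 [(132, [119, 112, 115]), (133, [99, 97, 110]), (134, [41, 62, 94]), (135, [41, 63, 96]), (136, [49, 75, 115]), (137, [52, 78, 120]), (162, [52, 78, 120]), (163, [50, 76, 116]), (164, [47, 69, 105]), (165, [67, 100, 135]), (166, [94, 140, 180]), (167, [95, 139, 180])]
170 [(132, [120, 112, 116]), (133, [99, 99, 111]), (134, [42, 62, 94]), (135, [42, 63, 96]), (136, [49, 74, 116]), (137, [52, 78, 121]), (162, [52, 78, 119]), (163, [52, 75, 115]), (164, [50, 68, 102]), (165, [81, 81, 93]), (166, [120, 112, 114]), (167, [123, 114, 116])]
190 [(132, [121, 112, 116]), (133, [99, 99, 110]), (134, [42, 63, 95]), (135, [44, 63, 98]), (136, [52, 76, 118]), (137, [53, 80, 123]), (162, [54, 79, 120]), (163, [52, 75, 115]), (164, [51, 69, 101]), (165, [83, 83, 94]), (166, [122, 112, 115]), (167, [123, 114, 116])]
210 [(132, [120, 113, 117]), (133, [99, 99, 111]), (134, [45, 67, 99]), (135, [45, 66, 100]), (136, [53, 78, 120]), (137, [55, 82, 125]), (162, [56, 80, 122]), (163, [54, 78, 117]), (164, [52, 71, 102]), (165, [84, 85, 96]), (166, [122, 114, 117]), (167, [122, 113, 116])]
```

```bash
sed -i 's/RC=np.array(\[.5577/RC=np.array([.5562/; s/SC=np.array(\[.5711,-.2005\])/SC=np.array([.5728,-.2000])/' h.py
python3 -m handwheel '[0.0017,0.0021,-0.03,0,0,0,0.03,0.0017,0.0021,-0.06,0,0,0,0.03,0.0017,0.0021,-0.078,0,0,0,0.03,0.0017,0.0021,-0.084,0,0,0,0.03,0.0017,0.0021,-0.086,0,0,0,0.03,0.0017,0.0021,-0.088,0,0,0,0.03,0.0017,0.0021,-0.088,0,0,0,0.03]'
```

```text
time: 5.92
tcp_pos: [0.6209, -0.2127, 0.0711]
ee_rot: [0.801, 0.599, 0.001, 0.001]
ft_force: [-0.1, -0.1, -1.1]
grip_width: 0.0395
finger_force: 41.9
```

```bash
python3 -m handwheel '[0,0,-0.0015,0,0,0,0.03,0,0,-0.003,0,0,0,0.03,0,0,-0.0045,0,0,0,0.03,0,0,-0.0045,0,0,0,0.03]'
```

```text
time: 6.42
tcp_pos: [0.6207, -0.2125, 0.0669]
ee_rot: [0.801, 0.599, 0.0, 0.001]
ft_force: [-2.4, 2.0, 4.8]
grip_width: 0.0393
finger_force: 42.6
```

```bash
python3 -m handwheel '[0,0,-0.001,0,0,0,0.03,0,0,-0.002,0,0,0,0.03,0,0,-0.002,0,0,0,0.03]'
```

```text
time: 6.8
tcp_pos: [0.6211, -0.2123, 0.0653]
ee_rot: [0.801, 0.599, 0.001, 0.001]
ft_force: [-2.0, 2.9, 7.1]
grip_width: 0.0396
finger_force: 42.8
```

```bash
python3 -m handwheel '[0,0,-0.001,0,0,0,0.03,0,0,-0.001,0,0,0,0.03]'
```

```text
time: 7.05
tcp_pos: [0.6212, -0.2122, 0.0644]
ee_rot: [0.801, 0.599, 0.001, 0.001]
ft_force: [-1.3, 3.0, 6.6]
grip_width: 0.0393
finger_force: 43.0
```

```bash
python3 -m handwheel '[0,0,-0.001,0,0,0,0.03,0,0,-0.001,0,0,0,0.03]'; python3 -c "
from h import *
s=get_state();print(s['ft_torque'],s['ft_force']);c=capture('wrist');cv2.imwrite('pics/w3.png',c['color'])"
```

```text
time: 7.3
tcp_pos: [0.6213, -0.2121, 0.0635]
ee_rot: [0.801, 0.599, 0.001, 0.001]
ft_force: [-1.4, 3.9, 7.1]
grip_width: 0.039
finger_force: 43.1
[ 0.31937187  0.44881752 -0.19516593] [-1.39403428  3.86286586  7.09029784]
```

View pics/w3.png

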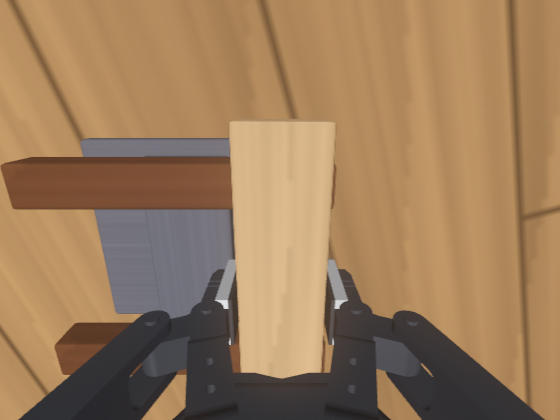

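The blank now rests near the stand with its far edge at row 122, spanning (230–335). It spanned 228–336 before, so it may be pivoting in the grip. I'll compare its edges in the two images.

Run:
```python
from h import *
for n in("w2","w3"):
    im=cv2.imread(f"pics/{n}.png").astype(int)
    g=im.sum(2)
    for y in(128,140,150,180,200,220,240,250):
        dif=np.abs(np.diff(cv2.GaussianBlur(im.astype(np.float32),(5,1),0),axis=1)).sum(2)[y]
        l=215+dif[215:250].argmax(); r=315+dif[315:345].argmax(); print(n,y,l,r,r-l,end=' | ')
    d=np.abs(np.diff(im[:, 282],axis=0)).sum(1); print("end rows",[(y,int(d[y])) for y in range(112,130) if d[y]>25])
s=get_state(); print(s["joint_torque"].round(2),s["time"])
```

```text
w2 128 226 336 110 | w2 140 226 335 109 | w2 150 227 334 107 | w2 180 229 332 103 | w2 200 231 331 100 | w2 220 232 329 97 | w2 240 233 328 95 | w2 250 233 327 94 | end rows [(122, 47), (123, 61)]
w3 128 229 334 105 | w3 140 229 333 104 | w3 150 230 333 103 | w3 180 230 332 102 | w3 200 231 330 99 | w3 220 232 328 96 | w3 240 233 327 94 | w3 250 234 327 93 | end rows [(120, 50), (121, 74)]
[ -2.09 -42.38 -26.7   -0.31  -0.83  -0.15] 7.35
```

Run:
```python
from h import *
s=get_state(); pose=(s["tcp_pos"],Rt.from_quat(s["ee_rot"])); c=capture("wrist"); im=c["color"].astype(int)
for x in(70,85,110,120,200):
    d=np.abs(np.diff(im[:,x],axis=0)).sum(1); print(x,[(y,int(d[y])) for y in range(130,400) if d[y]>22])
def st(p,h):
    w=hit(*wray(c,pose,p),np.array([0,0,h]),np.array([0,0,1.])); return ((w-np.r_[SC,0])@Rz(TS).as_matrix()*1000).round(1)[:2].tolist()
for h in(.06,.064,.068,.072,.076): print(h,[st((120,r),h) for r in(165.5,208.5)],[st((85,r),h) for r in(343.5,374.5)],st((9,165),h))
w=c;print([float(x) for x in s["ft_force"].round(1)])
c=capture("scene"); cv2.imwrite("pics/s2.png",cv2.resize(c["color"][170:280,170:290],None,fx=5,fy=5,interpolation=2))
```

```text
70 [(156, 219), (163, 28), (208, 100), (209, 102), (326, 53), (327, 111), (328, 67), (344, 25), (373, 25), (374, 40), (375, 99)]
85 [(137, 24), (138, 90), (139, 41), (156, 156), (163, 27), (208, 101), (209, 107), (321, 83), (322, 167), (361, 35), (362, 65)]
110 [(137, 149), (138, 38), (139, 40), (156, 156), (163, 26), (208, 58), (209, 79), (284, 36), (321, 79), (322, 172), (340, 35)]
120 [(137, 128), (138, 41), (139, 39), (156, 154), (163, 27), (208, 57), (209, 80), (312, 40), (313, 118), (321, 77), (322, 160), (332, 26)]
200 [(137, 127), (138, 40), (139, 34), (154, 27), (155, 65), (156, 66), (163, 24), (208, 55), (209, 77), (300, 25), (301, 87), (302, 67), (338, 32)]
0.06 [[-25.4, 58.5], [-29.0, 37.0]] [[-63.5, -46.4], [-68.4, -69.8]] [-77.7, 58.7]
0.064 [[-23.3, 59.3], [-26.8, 38.3]] [[-60.4, -42.7], [-65.1, -65.5]] [-74.2, 59.5]
0.068 [[-21.2, 60.0], [-24.6, 39.7]] [[-57.3, -39.0], [-61.8, -61.2]] [-70.7, 60.3]
0.072 [[-19.1, 60.8], [-22.5, 41.1]] [[-54.1, -35.4], [-58.6, -56.9]] [-67.2, 61.0]
0.076 [[-17.0, 61.6], [-20.3, 42.4]] [[-51.0, -31.7], [-55.3, -52.6]] [-63.6, 61.8]
[-0.9, 3.5, 8.5]
```

View pics/s2.png

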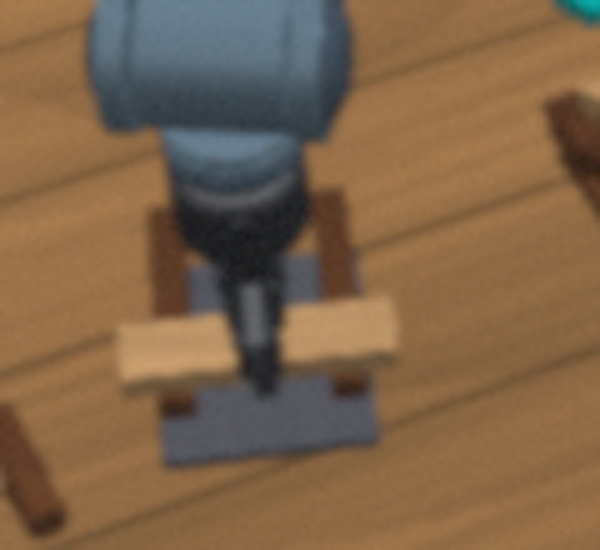

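The side view shows the blank lying about level across both bearers, with some possible tilt left. The ray check gives h ≈ 67.5 mm. The blank sat about 3° tilted in the grip and has been levelling as it goes down.

```bash
python3 -m handwheel '[0,0,-0.0008,0,0,0,0.03,0,0,-0.0008,0,0,0,0.03]'; python3 -c "
from h import *
s=get_state();c=capture('wrist');im=c['color'].astype(np.float32)
d=np.abs(np.diff(cv2.GaussianBlur(im,(5,1),0),axis=1)).sum(2)
for y in(124,128,140,180,250): print(y,215+d[y,215:250].argmax(),315+d[y,315:345].argmax())
print(s['ft_force'])"
```

```text
time: 7.7
tcp_pos: [0.6213, -0.2121, 0.0635]
ee_rot: [0.801, 0.599, 0.001, 0.001]
ft_force: [-3.1, 5.0, 11.4]
grip_width: 0.0394
finger_force: 43.6
124 229 334
128 229 334
140 229 333
180 230 332
250 234 327
[-3.06720042  4.99787174 11.35848057]
```

```bash
python3 -m handwheel '[0,0,0.0005,0,0,0,0.05,0,0,0.0005,0,0,0,0.06,0,0,0.0005,0,0,0,0.06,0,0,0.04,0,0,0,0.06,0,0,0.09,0,0,0,0.06,0,0,0.09,0,0,0,0.06,0,0,0.09,0,0,0,0.06]'; python3 -c "
from h import *
s=get_state();pose=(s['tcp_pos'],Rt.from_quat(s['ee_rot']))
c=capture('wrist');cv2.imwrite('pics/w4.png',c['color'])
print(delta(pose,pick(.117,.1)),pick(.117,.1)[0],pick(.117)[0])"
```

```text
time: 8.62
tcp_pos: [0.6201, -0.2123, 0.1504]
ee_rot: [0.801, 0.599, 0.0, 0.001]
ft_force: [-0.5, 1.7, -0.8]
grip_width: 0.0599
finger_force: 0.0
([-0.1067, 0.5088, 0.0151], [19.8, -25.1, -69.2]) [0.51343113 0.29647844 0.16555191] [0.56337966 0.29874659 0.07894936]
```

View pics/w4.png

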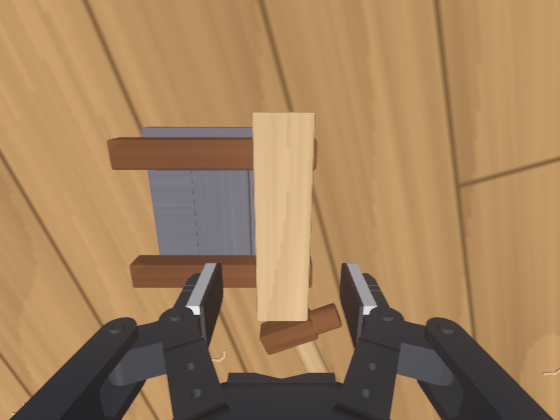

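The first broad blank lies across both bearers, with corners (253,113), (314,113), (307,320) and (258,320). The bearers' left ends are near (110,150) and (132,272). Now I'll compute where it lies.

Run:
```python
from h import *
s=get_state(); pose=(s["tcp_pos"],Rt.from_quat(s["ee_rot"])); c=capture("wrist"); im=c["color"].astype(int)
def st(p,h):
    w=hit(*wray(c,pose,p),np.array([0,0,h]),np.array([0,0,1.])); return ((w-np.r_[SC,0])@Rz(TS).as_matrix()*1000).round(1)[:2].tolist()
for x in(180,220): 
    d=np.abs(np.diff(im[:,x],axis=0)).sum(1); print(x,[(y,int(d[y])) for y in range(125,300) if d[y]>22])
d=np.abs(np.diff(im[:,283],axis=0)).sum(1); print([(y,int(d[y])) for y in range(100,340) if d[y]>60])
for y in(118,150,200,250,310):
    d=np.abs(np.diff(im[y],axis=0)).sum(1); print(y,[(x,int(d[x])) for x in range(100,330) if d[x]>60])
print("slat",[st(p,.0855) for p in[(253,113),(314,113),(307.5,320),(258,320)]])
for r in(139,141,168.5,): print(r,st((200,r),.0675))
for r in(260,265,286.5): print(r,st((180,r),.0675))
for p in((109,140),(112,169),(133,263),(135,287)): print(p,st(p,.0675))
```

```text
180 [(126, 100), (127, 34), (136, 86), (137, 70), (139, 31), (140, 25), (169, 58), (170, 84), (254, 50), (255, 109), (265, 33), (287, 29), (288, 138), (290, 24), (291, 40), (292, 62), (293, 87), (294, 38)]
220 [(126, 93), (127, 33), (136, 81), (137, 63), (139, 23), (140, 36), (168, 23), (169, 37), (170, 117), (254, 71), (255, 78), (262, 50)]
[(112, 120), (321, 264)]
118 [(252, 82), (253, 69)]
150 [(108, 90), (253, 142), (254, 94), (313, 93), (314, 122)]
200 [(250, 66), (254, 107), (255, 77), (311, 78), (312, 85)]
250 [(159, 72), (252, 75), (255, 83), (256, 62)]
310 [(165, 109), (166, 64), (191, 393), (192, 126), (198, 105), (199, 346), (203, 71), (218, 65), (219, 92), (258, 82), (307, 96), (308, 242), (310, 104), (313, 66)]
slat [[31.3, 79.9], [70.0, 79.9], [70.4, -78.8], [30.7, -78.8]]
139 [-8.4, 61.7]
141 [-8.5, 60.3]
168.5 [-10.2, 40.5]
260 [-32.8, -34.6]
265 [-33.3, -39.2]
286.5 [-35.5, -59.5]
(109, 140) [-73.1, 61.0]
(112, 169) [-74.7, 40.1]
(133, 263) [-71.4, -37.4]
(135, 287) [-73.3, -60.0]
```

```bash
python3 -m handwheel '[-0.02,0.03,0.04,2,-2.5,-6.9,0.06, -0.04,0.09,0.06,4,-5,-13.8,0.06, -0.05,0.15,0.07,5.9,-7.5,-20.8,0.06, -0.06,0.21,0.07,7.9,-10,-27.7,0.06, -0.07,0.27,0.07,9.9,-12.5,-34.6,0.06, -0.08,0.33,0.07,11.9,-15.1,-41.5,0.06, -0.09,0.39,0.06,13.9,-17.6,-48.4,0.06, -0.1,0.44,0.04,15.8,-20.1,-55.4,0.06, -0.1067,0.49,0.02,17.8,-22.6,-62.3,0.06, -0.1067,0.5088,0.0151,19.8,-25.1,-69.2,0.06,-0.1067,0.5088,0.0151,19.8,-25.1,-69.2,0.06,-0.1067,0.5088,0.0151,19.8,-25.1,-69.2,0.06]'
python3 - <<'E'
from h import *
s=get_state();pose=(s['tcp_pos'],Rt.from_quat(s['ee_rot']))
print(delta(pose,pick(.117,.1)),delta(pose,pick(.117)))
c=capture('wrist');im=c["color"].astype(int);cv2.imwrite('pics/w5.png',c['color'])
P,R=pick(0.); n=-R.as_matrix()[:,2]; P0=P+n*.025
def rk(p):
    w=hit(*wray(c,pose,p),P0,n)-P0; return (w@R.as_matrix()*1000).round(1)[:2]*[1,-1]
d=np.abs(np.diff(im[:,283],axis=0)).sum(1); print([(y,int(d[y]),rk((283,y))) for y in range(80,320) if d[y]>60])
for y in(120,200,240):
    d=np.abs(np.diff(cv2.GaussianBlur(im.astype(np.float32),(5,1),0)[y],axis=0)).sum(1); l,r=215+d[215:280].argmax(),285+d[285:345].argmax(); print(y,l,r,rk((l,y)),rk((r,y)))
E
```

```text
time: 10.22
tcp_pos: [0.5122, 0.2967, 0.1638]
ee_rot: [0.966, 0.023, 0.257, -0.005]
ft_force: [0.7, -1.2, 0.3]
grip_width: 0.0599
finger_force: 0.0
([0.0012, -0.0002, 0.0018], [0.1, -0.3, -0.1]) ([0.0512, 0.0021, -0.0848], [0.1, -0.3, -0.1])
[(105, 88, array([ 81., 116.])), (307, 182, array([-77.8, 115.2])), (314, 99, array([-84.7, 115.2]))]
120 252 310 [ 71.4 136.6] [71.5 97.8]
200 254 307 [ 15.3 136.8] [15.4 98.2]
240 255 306 [-16.8 136.9] [-16.7  98. ]
```

```bash
sed -i 's/RC=np.array(\[.5562/RC=np.array([.5580/' h.py
python3 -m handwheel '[0.015,0,-0.018,0,0,0,0.06, 0.035,0.001,-0.055,0,-0.3,0,0.06, 0.053,0.0021,-0.0848,0,-0.3,0,0.06, 0.053,0.0021,-0.0848,0,-0.3,0,0.06, 0.053,0.0021,-0.0848,0,-0.3,0,0.06, 0.053,0.0021,-0.0848,0,-0.3,0,0.03,0.053,0.0021,-0.0848,0,-0.3,0,0.03,0.053,0.0021,-0.0848,0,-0.3,0,0.03,0.053,0.0021,-0.0848,0,-0.3,0,0.03]' 40
python3 - <<'E'
from h import *
s=get_state();pose=(s['tcp_pos'],Rt.from_quat(s['ee_rot']))
print(delta(pose,place(-.05,0,.16,1)))
E
```

```text
time: 11.4
tcp_pos: [0.5673, 0.2988, 0.0835]
ee_rot: [0.965, 0.022, 0.262, -0.006]
ft_force: [-5.5, -1.4, 6.6]
grip_width: 0.0392
finger_force: 41.3
([-0.0424, -0.4846, 0.0765], [-20.0, 25.5, 69.1])
```

```bash
python3 -m handwheel '[-0.025,-0.001,0.0433,0,0,0,0.03, -0.05,-0.002,0.087,0,0,0,0.03, -0.06,-0.04,0.13,-1.7,2.1,5.8,0.03, -0.06,-0.1,0.14,-3.6,4.6,12.6,0.03, -0.06,-0.16,0.15,-5.6,7.2,19.4,0.03, -0.06,-0.22,0.15,-7.6,9.7,26.3,0.03, -0.06,-0.28,0.15,-9.6,12.2,33.2,0.03, -0.05,-0.34,0.14,-11.6,14.8,40.1,0.03, -0.05,-0.4,0.13,-13.6,17.3,47,0.03, -0.0424,-0.45,0.11,-15.6,19.9,53.9,0.03,-0.0424,-0.4846,0.0765,-17.8,22.7,61.5,0.03,-0.0424,-0.4846,0.0765,-20,25.5,69.1,0.03]'
python3 -m handwheel '[0,0,0,0,0,0,0.03,0,0,0,0,0,0,0.03]'
cat >> h.py <<'E'
def chk(broad=1,tgt=None):
    s=get_state();pose=(s['tcp_pos'],Rt.from_quat(s['ee_rot'])); c=capture('wrist'); im=c['color'].astype(np.float32); f=K(c)[0,0]
    m=np.array(c["mount"]); W=.04 if broad else .026
    d=np.abs(np.diff(cv2.GaussianBlur(im,(5,1),0),axis=1)).sum(2); cl=281; lo,hi=(20,72) if broad else (12,50)
    for y in(124,128,135,140,180,220,250):
        l=cl-hi+d[y,cl-hi:cl-lo].argmax(); r=cl+lo+d[y,cl+lo:cl+hi].argmax(); D=f*W/(r-l)
        p=m@np.r_[D*np.linalg.inv(K(c))@[(l+r)/2,y,1],1]; print(y,l,r,"tool xyz mm",(p[:3]*1000).round(1))
    e=np.abs(np.diff(im[:,272:292].mean(1),axis=0)).sum(1); print("end",[(y,int(e[y])) for y in range(95,145) if e[y]>25])
    if tgt: print(delta(pose,tgt))
    print(s["tcp_pos"],s["ft_force"])
E
python3 -c "
from h import *
chk(1,place(-.05,0,.16,1))"
```

```text
time: 12.9
tcp_pos: [0.5235, -0.1885, 0.1566]
ee_rot: [0.801, 0.599, -0.002, 0.0]
ft_force: [0.2, 0.4, -0.5]
grip_width: 0.0391
finger_force: 41.8
time: 13.15
tcp_pos: [0.5245, -0.1854, 0.1586]
ee_rot: [0.801, 0.598, -0.0, 0.001]
ft_force: [-1.0, 0.3, -1.4]
grip_width: 0.0392
finger_force: 41.8
124 250 327 tool xyz mm [73.9  4.8 24.5]
128 229 332 tool xyz mm [ 75.2   0.7 -18. ]
135 229 335 tool xyz mm [ 72.9   1.3 -22.4]
140 229 334 tool xyz mm [ 71.    1.1 -21.9]
180 231 331 tool xyz mm [ 55.2   0.9 -21.1]
220 233 329 tool xyz mm [ 38.3   0.9 -21.5]
250 235 327 tool xyz mm [ 23.9   0.9 -20.5]
end [(128, 59), (129, 47)]
([0.0003, -0.0004, 0.0014], [0.1, 0.1, 0.0])
[ 0.52452997 -0.18539245  0.15858764] [-0.9792828   0.2813958  -1.39670251]
```

```bash
sed -i 's/RC=np.array(\[.5580/RC=np.array([.5550/' h.py
python3 -m handwheel '[0.0006,0.0040,-0.03,0,0,0,0.03,0.0006,0.0040,-0.06,0,0,0,0.03,0.0006,0.0040,-0.078,0,0,0,0.03,0.0006,0.0040,-0.084,0,0,0,0.03,0.0006,0.0040,-0.087,0,0,0,0.03,0.0006,0.0040,-0.088,0,0,0,0.03,0.0006,0.0040,-0.088,0,0,0,0.03]'
```

```text
time: 14.08
tcp_pos: [0.5254, -0.1824, 0.0705]
ee_rot: [0.801, 0.598, -0.001, 0.002]
ft_force: [0.4, 0.0, 0.1]
grip_width: 0.0388
finger_force: 41.9
```

```bash
python3 -m handwheel '[0,0,-0.001,0,0,0,0.03,0,0,-0.002,0,0,0,0.03,0,0,-0.003,0,0,0,0.03,0,0,-0.003,0,0,0,0.03]'
```

```text
time: 14.58
tcp_pos: [0.5251, -0.1822, 0.0672]
ee_rot: [0.801, 0.598, -0.001, 0.001]
ft_force: [-1.1, 1.0, 3.3]
grip_width: 0.0392
finger_force: 42.3
```

```bash
python3 -m handwheel '[0,0,-0.0007,0,0,0,0.03,0,0,-0.0014,0,0,0,0.03,0,0,-0.0014,0,0,0,0.03]'
```

```text
time: 14.95
tcp_pos: [0.5253, -0.1821, 0.0662]
ee_rot: [0.801, 0.598, -0.001, 0.001]
ft_force: [-2.3, 3.0, 6.1]
grip_width: 0.0391
finger_force: 42.8
```

```bash
python3 -m handwheel '[0,0,-0.001,0,0,0,0.03,0,0,-0.001,0,0,0,0.03]'
```

```text
time: 15.2
tcp_pos: [0.5254, -0.1819, 0.0652]
ee_rot: [0.801, 0.598, -0.001, 0.001]
ft_force: [-1.9, 4.3, 7.7]
grip_width: 0.0392
finger_force: 43.0
```

```bash
python3 -m handwheel '[0,0,-0.0008,0,0,0,0.03,0,0,-0.0008,0,0,0,0.03]'; python3 -c "
from h import *
chk(1)"
```

```text
time: 15.45
tcp_pos: [0.5254, -0.1819, 0.0652]
ee_rot: [0.801, 0.598, -0.001, 0.001]
ft_force: [-5.0, 4.9, 12.7]
grip_width: 0.0391
finger_force: 43.6
124 226 343 tool xyz mm [ 77.6   2.1 -32.4]
128 230 331 tool xyz mm [ 75.    0.7 -15.6]
135 230 333 tool xyz mm [ 72.6   1.1 -18.9]
140 230 334 tool xyz mm [ 70.9   1.3 -20.7]
180 231 331 tool xyz mm [ 55.2   0.9 -21.1]
220 234 328 tool xyz mm [ 37.3   0.9 -18.9]
250 235 326 tool xyz mm [ 23.2   0.7 -19.2]
end [(127, 79), (128, 29)]
[ 0.52539012 -0.1819311   0.06520331] [-4.97241685  4.88665944 12.66700068]
```

```bash
python3 -m handwheel '[0,0,0.001,0,0,0,0.05,0,0,0.001,0,0,0,0.06,0,0,0.001,0,0,0,0.06,0,0,0.04,0,0,0,0.06,0,0,0.09,0,0,0,0.06,0,0,0.09,0,0,0,0.06,0,0,0.09,0,0,0,0.06]'
python3 - <<'E'
from h import *
s=get_state();pose=(s['tcp_pos'],Rt.from_quat(s['ee_rot'])); c=capture('wrist'); im=c["color"].astype(int); cv2.imwrite('pics/w6.png',c['color'])
def st(p,h):
    w=hit(*wray(c,pose,p),np.array([0,0,h]),np.array([0,0,1.])); return ((w-np.r_[SC,0])@Rz(TS).as_matrix()*1000).round(1)[:2].tolist()
m=((im[...,2]>185)&(im[...,1]>145)).astype(np.uint8)
d=np.abs(np.diff(im[:,275:295].mean(1),axis=0)).sum(1); print([(y,int(d[y]),st((285,y),.086)) for y in range(100,340) if d[y]>50])
for y in(118,155,200,250):
    d=np.abs(np.diff(im[y],axis=0)).sum(1); print(y,[(x,int(d[x]),st((x,y),.086)) for x in range(230,450) if d[x]>70])
for x in(350,):
    d=np.abs(np.diff(im[:,x],axis=0)).sum(1); print(x,[(y,int(d[y]),st((x,y),.068)) for y in range(125,300) if d[y]>25])
print(delta(pose,pick(-.117,.1)),pick(-.117,.1)[0])
E
```

```text
time: 16.38
tcp_pos: [0.5246, -0.182, 0.153]
ee_rot: [0.801, 0.598, -0.001, 0.001]
ft_force: [-0.3, -0.5, -0.4]
grip_width: 0.0601
finger_force: 0.0
[(116, 101, [-47.8, 79.6]), (320, 99, [-47.2, -79.8])]
118 [(251, 71, [-69.8, 78.4]), (312, 83, [-30.3, 78.4]), (407, 107, [31.2, 78.3])]
155 [(248, 100, [-72.6, 54.5]), (252, 143, [-69.9, 54.5]), (253, 94, [-69.2, 54.5]), (311, 78, [-30.2, 54.5]), (312, 122, [-29.5, 54.5]), (402, 112, [31.0, 54.4])]
200 [(309, 81, [-30.6, 22.7]), (310, 83, [-29.9, 22.7]), (396, 113, [30.8, 22.7]), (397, 71, [31.5, 22.7])]
250 [(308, 71, [-30.2, -16.5]), (389, 104, [30.4, -16.5]), (390, 92, [31.1, -16.5])]
350 [(127, 67, [-1.4, 71.3]), (128, 43, [-1.4, 70.7]), (129, 37, [-1.3, 70.0]), (138, 129, [-0.9, 63.7]), (141, 37, [-0.7, 61.6]), (170, 37, [0.8, 40.4]), (171, 93, [0.9, 39.6]), (254, 77, [5.9, -29.2]), (255, 68, [6.0, -30.1]), (261, 27, [6.4, -35.6]), (262, 164, [6.4, -36.5]), (263, 52, [6.5, -37.5]), (270, 59, [7.0, -44.0]), (271, 41, [7.0, -45.0]), (272, 95, [7.1, -45.9]), (274, 75, [7.3, -47.8])]
([-0.0018, 0.2447, 0.0125], [19.8, -25.3, -69.2]) [0.52284607 0.06271933 0.16555191]
```

```bash
python3 -m handwheel '[0,0.02,0.05,2.4,-3,-8.3,0.055, 0,0.05,0.06,4.8,-6.1,-16.7,0.055, 0,0.08,0.07,7.2,-9.2,-25,0.055, 0,0.11,0.07,9.5,-12.2,-33.3,0.055, 0,0.15,0.06,11.9,-15.2,-41.6,0.055, 0,0.19,0.05,14.3,-18.3,-50,0.055, 0,0.22,0.03,16.7,-21.4,-58.3,0.055, -0.0018,0.2447,0.0125,19.8,-25.3,-69.2,0.055, -0.0018,0.2447,0.0125,19.8,-25.3,-69.2,0.055,-0.0018,0.2447,0.0125,19.8,-25.3,-69.2,0.055,-0.0018,0.2447,0.0125,19.8,-25.3,-69.2,0.055]'
cat > rk.py <<'E'
from h import *
import sys
off=float(sys.argv[1])
s=get_state();pose=(s['tcp_pos'],Rt.from_quat(s['ee_rot']))
print(delta(pose,pick(off,.1)),delta(pose,pick(off)))
c=capture('wrist');im=c["color"].astype(int);cv2.imwrite(f'pics/rk{off}.png',c['color'])
P,R=pick(0.); n=-R.as_matrix()[:,2]; P0=P+n*.025
def rk(p):
    w=hit(*wray(c,pose,p),P0,n)-P0; return (w@R.as_matrix()*1000).round(1)[:2]*[1,-1]
d=np.abs(np.diff(im[:,283],axis=0)).sum(1); print([(y,int(d[y]),rk((283,y))) for y in range(80,320) if d[y]>60])
for y in(125,200,240):
    d=np.abs(np.diff(cv2.GaussianBlur(im.astype(np.float32),(5,1),0)[y],axis=0)).sum(1); l,r=240+d[240:275].argmax(),287+d[287:325].argmax(); print(y,l,r,rk((l,y)),rk((r,y)))
E
python3 rk.py -.117
```

```text
time: 17.8
tcp_pos: [0.5243, 0.0614, 0.1673]
ee_rot: [0.966, 0.021, 0.259, -0.005]
ft_force: [0.2, 0.4, 1.0]
grip_width: 0.0549
finger_force: 0.0
([-0.0015, 0.0013, -0.0018], [0.1, 0.1, 0.1]) ([0.0485, 0.0036, -0.0884], [0.1, 0.1, 0.1])
[(112, 98, array([  81. , -120.1])), (309, 82, array([ -76.2, -120.2])), (310, 191, array([ -77.2, -120.2])), (317, 154, array([ -84.3, -120.2]))]
125 261 297 [  72.6 -105.2] [  72.5 -129.6]
200 262 296 [  19.2 -104.7] [  19.2 -129.7]
240 263 295 [ -13.  -104.8] [ -13.  -129.4]
```

```bash
python3 -m handwheel '[0.014,0.001,-0.027,0,0,0,0.055, 0.033,0.0025,-0.06,0,0,0,0.055, 0.0485,0.0036,-0.0880,0,0,0,0.055, 0.0485,0.0036,-0.0880,0,0,0,0.055, 0.0485,0.0036,-0.0880,0,0,0,0.055, 0.0485,0.0036,-0.0880,0,0,0,0.015,0.0485,0.0036,-0.0880,0,0,0,0.015,0.0485,0.0036,-0.0880,0,0,0,0.015,0.0485,0.0036,-0.0880,0,0,0,0.015]' 40
python3 - <<'E'
from h import *
s=get_state();pose=(s['tcp_pos'],Rt.from_quat(s['ee_rot']))
print(delta(pose,place(0,-.05,.17,0)))
E
```

```text
time: 18.98
tcp_pos: [0.5722, 0.066, 0.0799]
ee_rot: [0.965, 0.022, 0.26, -0.005]
ft_force: [-5.4, -1.5, 7.5]
grip_width: 0.0252
finger_force: 39.3
([-0.0136, -0.3139, 0.0901], [3.7, 30.0, -18.6])
```

```bash
python3 -m handwheel '[-0.025,-0.001,0.0433,0,0,0,0.015, -0.05,-0.002,0.087,0,0,0,0.015, -0.055,-0.04,0.13,0.6,5,-3.1,0.015, -0.05,-0.1,0.14,1.2,10,-6.2,0.015, -0.045,-0.16,0.14,1.8,15,-9.3,0.015, -0.035,-0.22,0.13,2.5,20,-12.4,0.015, -0.02,-0.27,0.115,3.1,25,-15.5,0.015, -0.0136,-0.3139,0.0901,3.7,30,-18.6,0.015,-0.0136,-0.3139,0.0901,3.7,30,-18.6,0.015,-0.0136,-0.3139,0.0901,3.7,30,-18.6,0.015,-0.0136,-0.3139,0.0901,3.7,30,-18.6,0.015]'
python3 -c "
from h import *
chk(0,place(0,-.05,.17,0))"
```

```text
time: 20.35
tcp_pos: [0.5583, -0.2469, 0.17]
ee_rot: [0.99, -0.143, 0.001, 0.0]
ft_force: [-0.2, 0.6, -0.5]
grip_width: 0.0251
finger_force: 40.3
124 245 316 tool xyz mm [ 78.   -0.2 -24.6]
128 246 323 tool xyz mm [ 77.3   1.1 -34.2]
135 244 323 tool xyz mm [ 75.4   0.8 -37.7]
140 244 323 tool xyz mm [ 73.8   0.8 -38.2]
180 247 313 tool xyz mm [ 56.6  -0.5 -23. ]
220 249 312 tool xyz mm [ 39.6  -0.3 -22.7]
250 250 310 tool xyz mm [ 25.   -0.5 -21. ]
end [(108, 89), (112, 67), (113, 115)]
([0.0003, -0.001, -0.0], [0.1, 0.1, -0.1])
[ 0.55832099 -0.24690319  0.17003138] [-0.1960099   0.63762614 -0.47358489]
```

```bash
python3 -m handwheel '[-0.0009,-0.0006,-0.03,1,3.4,0,0.015,-0.0009,-0.0006,-0.055,1,3.4,0,0.015,-0.0009,-0.0006,-0.070,1,3.4,0,0.015,-0.0009,-0.0006,-0.077,1,3.4,0,0.015,-0.0009,-0.0006,-0.080,1,3.4,0,0.015,-0.0009,-0.0006,-0.080,1,3.4,0,0.015]'
```

```text
time: 21.15
tcp_pos: [0.5576, -0.2486, 0.089]
ee_rot: [0.989, -0.143, -0.031, -0.004]
ft_force: [0.1, -0.5, -0.2]
grip_width: 0.0254
finger_force: 40.3
```

```bash
python3 -m handwheel '[0,0,-0.001,0,0,0,0.015,0,0,-0.002,0,0,0,0.015,0,0,-0.003,0,0,0,0.015,0,0,-0.003,0,0,0,0.015]'
```

```text
time: 21.65
tcp_pos: [0.5571, -0.2483, 0.0851]
ee_rot: [0.989, -0.143, -0.031, -0.004]
ft_force: [0.2, -0.3, -0.3]
grip_width: 0.0251
finger_force: 40.3
```

```bash
python3 -m handwheel '[0,0,-0.0007,0,0,0,0.015,0,0,-0.0014,0,0,0,0.015,0,0,-0.002,0,0,0,0.015,0,0,-0.002,0,0,0,0.015]'
```

```text
time: 22.15
tcp_pos: [0.5572, -0.2484, 0.0833]
ee_rot: [0.989, -0.143, -0.031, -0.004]
ft_force: [-1.0, -0.0, -0.4]
grip_width: 0.0252
finger_force: 40.3
```

```bash
python3 -m handwheel '[0,0,-0.0005,0,0,0,0.015,0,0,-0.001,0,0,0,0.015,0,0,-0.001,0,0,0,0.015]'
```

```text
time: 22.52
tcp_pos: [0.5573, -0.2484, 0.0829]
ee_rot: [0.989, -0.143, -0.031, -0.004]
ft_force: [-1.4, 1.7, 5.7]
grip_width: 0.0253
finger_force: 41.1
```

```bash
python3 -m handwheel '[0,0,-0.0007,0,0,0,0.015,0,0,-0.0007,0,0,0,0.015]'; python3 -c "
from h import *
chk(0)"
```

```text
time: 22.78
tcp_pos: [0.5573, -0.2484, 0.0829]
ee_rot: [0.989, -0.143, -0.032, -0.004]
ft_force: [-4.2, 2.4, 8.5]
grip_width: 0.0256
finger_force: 41.6
124 245 315 tool xyz mm [ 77.9  -0.4 -23. ]
128 245 315 tool xyz mm [ 76.5  -0.4 -23.5]
135 245 315 tool xyz mm [ 74.1  -0.4 -24.3]
140 246 314 tool xyz mm [ 71.9  -0.4 -21.5]
180 248 312 tool xyz mm [ 55.7  -0.5 -19.3]
220 248 313 tool xyz mm [ 41.1  -0.3 -26.5]
250 250 310 tool xyz mm [ 25.1  -0.5 -21.1]
end [(108, 108), (109, 25), (112, 98), (113, 97)]
[ 0.55725257 -0.24837669  0.08285171] [-4.18546222  2.35739685  8.49376731]
```

```bash
python3 -m handwheel '[0,0,0.0005,0,0,0,0.04,0,0,0.0005,0,0,0,0.055,0,0,0.0005,0,0,0,0.055,0,0,0.04,0,0,0,0.055,0,0,0.09,0,0,0,0.055,0,0,0.09,-1,-3.4,0,0.055,0,0,0.09,-1,-3.4,0,0.055,0,0,0.09,-1,-3.4,0,0.055]'
cat > st.py <<'E'
from h import *
s=get_state();pose=(s['tcp_pos'],Rt.from_quat(s['ee_rot'])); c=capture('wrist'); im=c["color"].astype(int); cv2.imwrite(f'pics/n{s["time"]:.0f}.png',c['color'])
def st(p,h):
    w=hit(*wray(c,pose,p),np.array([0,0,h]),np.array([0,0,1.])); return ((w-np.r_[SC,0])@Rz(TS).as_matrix()*1000).round(1)[:2].tolist()
d=np.abs(np.diff(im[:,275:290].mean(1),axis=0)).sum(1); print([(y,int(d[y]),st((282,y),.104)) for y in range(90,340) if d[y]>50])
for y in(125,190,230):
    d=np.abs(np.diff(im[y],axis=0)).sum(1); print(y,[(x,int(d[x]),st((x,y),.104)) for x in range(235,330) if d[x]>50])
print(delta(pose,pick(.039,.1)),pick(.039,.1)[0])
E
python3 st.py
```

```text
time: 23.82
tcp_pos: [0.5567, -0.2481, 0.1705]
ee_rot: [0.99, -0.143, -0.002, -0.001]
ft_force: [-0.3, 0.4, -0.8]
grip_width: 0.0551
finger_force: 0.0
[(103, 89, [82.9, -51.1]), (313, 77, [-77.5, -51.2])]
125 [(300, 55, [69.4, -62.8]), (321, 69, [69.4, -76.5])]
190 [(262, 83, [25.5, -37.2]), (263, 60, [25.5, -37.9])]
230 [(263, 96, [-4.8, -37.3]), (264, 57, [-4.8, -38.0])]
([-0.0409, 0.4666, -0.005], [-3.7, -30.1, 18.6]) [0.51576945 0.21855874 0.16555191]
```

```bash
cat >> st.py <<'E'
for x in(225,340):
    d=np.abs(np.diff(im[:,x],axis=0)).sum(1); print(x,[(y,int(d[y]),st((x,y),.086)[0]) for y in range(95,330) if d[y]>45])
E
python3 st.py
```

```text
[(104, 95, [82.4, -51.1]), (313, 81, [-77.4, -51.2])]
125 [(300, 58, [69.4, -62.8]), (321, 68, [69.4, -76.4])]
190 [(262, 83, [25.6, -37.2]), (263, 61, [25.6, -37.9])]
230 [(263, 88, [-4.6, -37.3])]
([-0.041, 0.4666, -0.0048], [-3.7, -30.1, 18.6]) [0.51576945 0.21855874 0.16555191]
225 [(110, 112, 78.2), (111, 50, 77.6), (119, 52, 72.2), (121, 175, 70.9), (176, 121, 31.4), (250, 154, -30.0), (260, 50, -39.1), (261, 306, -40.0), (306, 89, -84.1), (307, 47, -85.1)]
340 [(260, 59, -39.1), (261, 163, -40.0), (319, 47, -97.7), (320, 55, -98.8)]
```

View pics/n24.png

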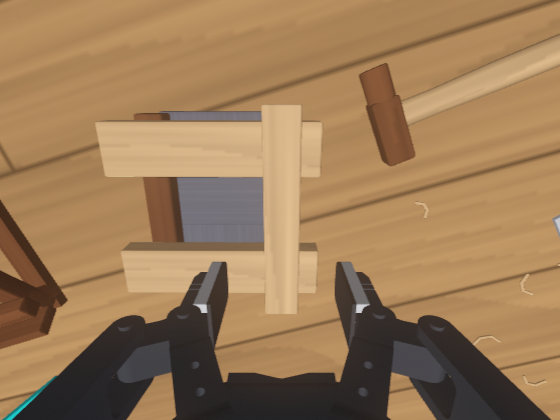

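The first narrow blank lies square over the right-hand bearer, from (282,104) to (282,313). It sits about 2 mm too far towards +x of the stand. I'll regrip it lightly, lift it slightly and centre it.

```bash
python3 -m handwheel '[0,0,-0.04,0,0,0,0.055,0,0,-0.075,0,0,0,0.055,0,0,-0.0855,0,0,0,0.055,0,0,-0.0855,0,0,0,0.055,0,0,-0.0855,0,0,0,0.015,0,0,-0.0855,0,0,0,0.015,0,0,-0.0855,0,0,0,0.015]' 20
python3 -m handwheel '[0,0,0.003,0,0,0,0.015,0,0,0.006,0,0,0,0.015,-0.0022,0.0006,0.006,0,0,0,0.015,-0.0022,0.0006,0.006,0,0,0,0.015,-0.0022,0.0006,0.003,0,0,0,0.015,-0.0022,0.0006,0.001,0,0,0,0.015,-0.0022,0.0006,0.001,0,0,0,0.015]'
```

```text
time: 24.8
tcp_pos: [0.5583, -0.249, 0.0879]
ee_rot: [0.99, -0.143, 0.001, 0.001]
ft_force: [0.5, 0.3, 5.2]
grip_width: 0.0254
finger_force: 21.0
time: 25.68
tcp_pos: [0.555, -0.2478, 0.0879]
ee_rot: [0.99, -0.143, -0.001, -0.0]
ft_force: [-3.7, 1.7, 6.9]
grip_width: 0.0259
finger_force: 21.2
```

```bash
python3 -m handwheel '[0,0,0.0005,0,0,0,0.04,0,0,0.0005,0,0,0,0.055,0,0,0.0005,0,0,0,0.055,0,0,0.04,0,0,0,0.055,0,0,0.083,0,0,0,0.055,0,0,0.083,0,0,0,0.055,0,0,0.083,0,0,0,0.055]'; python3 st.py
```

```text
time: 26.55
tcp_pos: [0.5546, -0.2475, 0.1693]
ee_rot: [0.99, -0.143, -0.001, -0.0]
ft_force: [-1.1, 1.4, 0.4]
grip_width: 0.055
finger_force: 0.0
[(106, 124, [79.0, -51.2]), (315, 67, [-80.5, -51.3])]
125 [(302, 52, [67.4, -64.1]), (321, 72, [67.4, -76.4])]
190 [(262, 79, [23.8, -37.3]), (263, 57, [23.8, -38.0])]
230 [(262, 55, [-6.3, -36.7]), (263, 80, [-6.3, -37.4]), (298, 69, [-6.3, -62.8])]
([-0.0388, 0.4661, -0.0038], [-3.7, -30.1, 18.6]) [0.51576945 0.21855874 0.16555191]
225 [(108, 124, 77.5), (109, 71, 76.8), (118, 167, 70.8), (173, 69, 31.7), (174, 98, 31.0), (240, 49, -22.7), (248, 140, -29.8), (249, 49, -30.6), (260, 48, -40.6), (261, 310, -41.5), (306, 91, -85.3), (307, 46, -86.4)]
340 [(260, 62, -40.6), (261, 165, -41.5), (318, 66, -97.8), (319, 48, -98.9), (320, 50, -99.9)]
```

```bash
sed -i 's/RC=np.array(\[.5550/RC=np.array([.5574/' h.py
python3 -m handwheel '[-0.01,0.03,0.04,-0.4,-3.3,2.1,0.055, -0.03,0.08,0.06,-0.8,-6.7,4.1,0.055, -0.0364,0.14,0.07,-1.2,-10,6.2,0.055, -0.0364,0.2,0.07,-1.6,-13.4,8.3,0.055, -0.0364,0.26,0.07,-2,-16.7,10.3,0.055, -0.0364,0.32,0.07,-2.5,-20,12.4,0.055, -0.0364,0.37,0.06,-2.9,-23.4,14.5,0.055, -0.0364,0.42,0.03,-3.3,-26.8,16.5,0.055, -0.0364,0.4661,-0.0038,-3.7,-30.1,18.6,0.055, -0.0364,0.4661,-0.0038,-3.7,-30.1,18.6,0.055, -0.0364,0.4661,-0.0038,-3.7,-30.1,18.6,0.055,-0.0364,0.4661,-0.0038,-3.7,-30.1,18.6,0.055]'; python3 rk.py .039
```

```text
time: 28.1
tcp_pos: [0.5198, 0.2174, 0.1676]
ee_rot: [0.965, 0.02, 0.261, -0.006]
ft_force: [0.5, 0.4, 0.1]
grip_width: 0.0547
finger_force: 0.0
([-0.0016, 0.0011, -0.002], [-0.0, 0.2, 0.2]) ([0.0484, 0.0034, -0.0886], [-0.0, 0.2, 0.2])
[(102, 113, array([87.7, 35.9])), (103, 94, array([87.1, 35.9])), (110, 77, array([82.7, 35.9])), (115, 111, array([79.5, 35.9])), (312, 157, array([-78.8,  36.1])), (313, 119, array([-79.8,  36.1]))]
125 260 297 [73.  51.6] [72.9 26.4]
200 262 296 [19.6 51.5] [19.5 26.4]
240 263 295 [-12.6  51.4] [-12.7  26.8]
```

Lateral centre is 39.0, and the length matches. Advancing and gripping.

```bash
python3 -m handwheel '[0.014,0.001,-0.027,0,0.2,0.2,0.055, 0.033,0.0025,-0.06,0,0.2,0.2,0.055, 0.0484,0.0034,-0.0882,0,0.2,0.2,0.055, 0.0484,0.0034,-0.0882,0,0.2,0.2,0.055, 0.0484,0.0034,-0.0882,0,0.2,0.2,0.055, 0.0484,0.0034,-0.0882,0,0.2,0.2,0.015,0.0484,0.0034,-0.0882,0,0.2,0.2,0.015,0.0484,0.0034,-0.0882,0,0.2,0.2,0.015,0.0484,0.0034,-0.0882,0,0.2,0.2,0.015]' 40
python3 - <<'E'
from h import *
s=get_state();pose=(s['tcp_pos'],Rt.from_quat(s['ee_rot']))
print(delta(pose,place(0,.05,.17,0)))
E
```

```text
time: 29.28
tcp_pos: [0.5675, 0.2219, 0.0798]
ee_rot: [0.966, 0.023, 0.259, -0.006]
ft_force: [-4.5, -2.0, 6.8]
grip_width: 0.0253
finger_force: 39.5
([0.0195, -0.3739, 0.0902], [3.6, 29.9, -18.8])
```

```bash
python3 -m handwheel '[-0.025,-0.001,0.0433,0,0,0,0.015, -0.05,-0.002,0.087,0,0,0,0.015, -0.055,-0.04,0.13,0.5,4.2,-2.7,0.015, -0.05,-0.1,0.14,1,8.5,-5.3,0.015, -0.04,-0.16,0.14,1.5,12.8,-8,0.015, -0.025,-0.22,0.13,2,17.1,-10.7,0.015, -0.01,-0.28,0.12,2.6,21.4,-13.4,0.015, 0.01,-0.33,0.105,3.1,25.6,-16.1,0.015, 0.0195,-0.3739,0.0902,3.6,29.9,-18.8,0.015,0.0195,-0.3739,0.0902,3.6,29.9,-18.8,0.015,0.0195,-0.3739,0.0902,3.6,29.9,-18.8,0.015,0.0195,-0.3739,0.0902,3.6,29.9,-18.8,0.015]'
python3 -c "
from h import *
chk(0,place(0,.05,.17,0))"
```

```text
time: 30.78
tcp_pos: [0.5864, -0.1509, 0.1693]
ee_rot: [0.99, -0.143, 0.0, 0.0]
ft_force: [0.6, 0.6, -0.3]
grip_width: 0.0254
finger_force: 40.3
124 239 315 tool xyz mm [ 78.5  -1.4 -32.3]
128 239 318 tool xyz mm [ 77.6  -0.9 -36.9]
135 239 314 tool xyz mm [ 74.8  -1.6 -32.1]
140 239 314 tool xyz mm [ 73.2  -1.6 -32.7]
180 247 314 tool xyz mm [ 57.   -0.3 -24.7]
220 249 312 tool xyz mm [ 39.6  -0.3 -22.7]
250 250 311 tool xyz mm [ 26.   -0.3 -23. ]
end [(111, 46), (112, 73), (113, 45), (118, 125), (119, 57)]
([0.0006, -0.0012, 0.0007], [0.0, 0.0, -0.1])
[ 0.5864099  -0.15089677  0.16926688] [ 0.55453566  0.56814389 -0.25272037]
```

```bash
python3 -m handwheel '[-0.0007,-0.0008,-0.03,1,3.4,0,0.015,-0.0007,-0.0008,-0.055,1,3.4,0,0.015,-0.0007,-0.0008,-0.070,1,3.4,0,0.015,-0.0007,-0.0008,-0.079,1,3.4,0,0.015,-0.0007,-0.0008,-0.083,1,3.4,0,0.015,-0.0007,-0.0008,-0.083,1,3.4,0,0.015]'
```

```text
time: 31.58
tcp_pos: [0.5861, -0.153, 0.0858]
ee_rot: [0.989, -0.143, -0.031, -0.004]
ft_force: [0.5, -1.0, -1.0]
grip_width: 0.0256
finger_force: 40.3
```

```bash
python3 -m handwheel '[0,0,-0.0007,0,0,0,0.015,0,0,-0.0014,0,0,0,0.015,0,0,-0.002,0,0,0,0.015,0,0,-0.002,0,0,0,0.015]'
```

```text
time: 32.08
tcp_pos: [0.5858, -0.1529, 0.0832]
ee_rot: [0.989, -0.143, -0.031, -0.004]
ft_force: [0.4, 0.9, -0.5]
grip_width: 0.0253
finger_force: 40.3
```

```bash
python3 -m handwheel '[0,0,-0.0005,0,0,0,0.015,0,0,-0.001,0,0,0,0.015,0,0,-0.001,0,0,0,0.015]'
```

```text
time: 32.45
tcp_pos: [0.5857, -0.1529, 0.0822]
ee_rot: [0.989, -0.143, -0.031, -0.004]
ft_force: [0.7, -0.1, -0.5]
grip_width: 0.0252
finger_force: 40.3
```

```bash
python3 -m handwheel '[0,0,-0.0005,0,0,0,0.015,0,0,-0.001,0,0,0,0.015,0,0,-0.001,0,0,0,0.015]'
```

```text
time: 32.83
tcp_pos: [0.5858, -0.153, 0.0819]
ee_rot: [0.989, -0.143, -0.031, -0.004]
ft_force: [-3.3, 0.5, 5.5]
grip_width: 0.0249
finger_force: 41.1
```

```bash
python3 -m handwheel '[0,0,-0.0005,0,0,0,0.015,0,0,-0.0005,0,0,0,0.015]'
```

```text
time: 33.08
tcp_pos: [0.5858, -0.153, 0.0819]
ee_rot: [0.989, -0.143, -0.031, -0.004]
ft_force: [-4.6, 1.6, 8.1]
grip_width: 0.0252
finger_force: 41.5
```

Seated: the TCP has stopped and the force is rising. I'll release, rise and measure.

```bash
python3 -m handwheel '[0,0,0.0005,0,0,0,0.04,0,0,0.0005,0,0,0,0.055,0,0,0.0005,0,0,0,0.055,0,0,0.04,0,0,0,0.055,0,0,0.09,0,0,0,0.055,0,0,0.09,-1,-3.4,0,0.055,0,0,0.09,-1,-3.4,0,0.055,0,0,0.09,-1,-3.4,0,0.055]'; sed -i 's/range(235,330)/range(235,420)/' st.py; python3 st.py
```

```text
time: 34.08
tcp_pos: [0.5852, -0.1527, 0.1697]
ee_rot: [0.99, -0.143, -0.002, -0.0]
ft_force: [-0.9, 0.0, -0.9]
grip_width: 0.0549
finger_force: 0.0
[(107, 125, [80.8, 48.4]), (316, 57, [-79.5, 48.3])]
125 [(236, 60, [69.7, 78.2]), (300, 59, [69.7, 36.7]), (405, 56, [69.7, -31.3]), (406, 85, [69.7, -31.9]), (415, 72, [69.7, -37.7])]
190 [(262, 57, [26.0, 62.2]), (298, 53, [26.0, 37.2]), (299, 58, [26.0, 36.5]), (300, 56, [26.0, 35.8]), (381, 65, [26.0, -20.4]), (382, 68, [26.0, -21.1]), (406, 69, [26.0, -37.7])]
230 [(263, 57, [-4.1, 62.1]), (298, 62, [-4.1, 36.7]), (299, 65, [-4.1, 36.0]), (377, 84, [-4.1, -20.7]), (391, 64, [-4.1, -30.9]), (400, 72, [-4.1, -37.4]), (401, 62, [-4.1, -38.1])]
([-0.0671, 0.3713, -0.0042], [-3.7, -30.1, 18.6]) [0.51816945 0.21855874 0.16555191]
225 [(261, 216, -39.4), (306, 93, -83.3), (307, 48, -84.4), (310, 49, -87.5)]
340 [(110, 88, 78.5), (120, 49, 71.8), (121, 133, 71.1), (176, 48, 31.7), (177, 116, 31.0), (242, 71, -22.3), (250, 63, -29.4), (251, 126, -30.3), (260, 84, -38.5), (261, 238, -39.4), (316, 76, -93.7), (318, 93, -95.9)]
```

```bash
python3 -m handwheel '[0,0,0.05,0,0,0,0.055,0,0,0.08,0,0,0,0.055,0,0,0.08,0,0,0,0.055]'; python3 -c "
from rig import *
print(close_job())"
```

```text
time: 34.5
tcp_pos: [0.5873, -0.1536, 0.2533]
ee_rot: [0.99, -0.143, 0.002, 0.001]
ft_force: [0.5, 0.4, -0.1]
grip_width: 0.0548
finger_force: 0.0
the job is handed in; nothing more can be done
None
```

The tower is built and the job is handed in at 34.5 s: broads first, then narrows, with every blank within about 1 mm of its place by wrist camera, felt down at no more than about 13 N, and one narrow regripped once to centre it.

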